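Re-index the mitre guide by one hole

TASK

Set the mitre guide for the next cut: hook a closed fingertip under the yellow pull ring and gently lift the spring index pin out of its hole (not hard against its stop), swing the blue arm one hole over to the side of the green marker, and let the pin drop fully into that hole. Only hook the ring, do not pinch or grip it; leave the mallet and the screwdriver where they lie, and finish with the hand clear.

Things in the scene. Friction and masses are not known exactly. Their poses are not given: they have to be found in the camera images.
- mitre_base: Fixed aluminium plate, 335 x 340 x 12 mm, at a random place and heading. Origin: on the pivot axis at bench height; its -x points to the robot's side. It reaches 265 mm from the pivot to -x, 70 mm to +x. On it lies a steel index sector, top 22 mm above the bench, with 5 holes 10 mm wide, 200 mm from the pivot, 15 degrees (52 mm) apart. A 57 mm high wooden fence stands 14 to 30 mm beyond the pivot.
- pivot (a point): Top of the blue arm's pivot hub, on the vertical pivot axis, 41 mm above the bench. The arm is a bar 36 mm wide, its top 35 mm above the bench, reaching 225 mm from the pivot towards the robot. Two upright blue saw-guide plates, together 16 mm wide, stand on it 40 to 125 mm from the pivot, their tops 80 mm above the bench.
- swing_arm (a joint): Angle (rad) of the blue arm, counter-clockwise from above. Holes at 0 (where it starts, arm along the base's -x), +-0.2618, +-0.5236; stops at +-0.62. At positive angles its end is on the base's -y side. Pin seated: locked, about 0.005 rad of play each way. Pin lifted: swings freely, friction about 0.5 N at the ring.
- index_pin (a joint): Lift (m) of the spring pin: 0 fully seated, 0.022 at its stop. The round-nosed 8 mm pin, 200 mm from the pivot, goes 8 mm deep into the hole, so it is out above 0.008 (and reads about 0.008 riding on the sector between holes). Spring: 4 N seated, 8 N at the stop, plus 0.9 N of weight. Let go within about 3 mm of a hole it drops in by itself; from farther off it rides on the sector.
- ring_center (a point): Centre of the yellow ring on top of the pin (inner diameter 52, bar 7 mm), with the pin seated 82 mm above the bench and 177 mm from the pivot axis. It leans 50 degrees, top towards the pivot: a finger from the robot's side, tilted 30 to 45 degrees from straight down, its tip towards the pivot, passes through; free behind it down to the arm (35 mm). x axis: level, ring to pivot; moves with the pin.
- green_marker_top (a point): Top centre of the fixed green disc (24 mm across, 6 mm thick) on the base plate, 242 mm from the pivot, just outside the hole next to the middle one, at random on the left or the right: it marks the hole wanted. Its top is 18 mm above the bench.
- red_marker_top (a point): Top centre of a like red disc, fixed at the neighbouring hole on the other side: the setting not wanted.
- mallet_head (a point): Centre of the head (75 x 120 x 58 mm) of a loose wooden mallet lying on the bench left of the base; 240 mm handle along the frame's +x. Not to be moved.
- screwdriver_grip (a point): Point on the blue handle (26 mm thick) of a loose 220 mm screwdriver lying on the bench right of the base, 13 mm above it. Not to be moved.

How it is judged:
By the outcome, as a careful person would: the job done as asked, in the order asked, and still so for the second after the job is handed in, with the robot touching nothing.
It also fails if it takes over 48 s, if anything falls off the work surface, if the arm or the gripper's body presses on something with over 40 N, if the wrist force passes 120 N, or if a joint passes its speed limit or range.

ROBOT

A 7-joint arm with a two-finger parallel gripper is mounted at the origin on the work surface. World frame = base frame: x ahead of the robot, y to its left, z up, the work surface at z = 0. Lengths are in mm, angles in rad, forces in N, time in s.
With the tool pointing down it reaches from about 400 to 875 mm from the base axis. Payload 4.4 kg.
Tool frame: the origin (TCP) lies midway between the tips of the shut fingers; the grasp point (between the pads) lies 19 mm behind it (ctrl.pinch_z is the distance from the TCP to the grasp point, in mm); z points along the fingers, y is the line along which they close (so a half turn about z gives the same grasp; the last joint's range is limited). The gripper opens to 85 mm and grips with 20 to 120 N. Pads are 22 mm wide; open, the fingers measure 114 mm over their backs; the gripper's body (76 mm by 85 mm) begins 54 mm behind the grasp point. The pads swing forward as they close: fully open they stand 13 mm farther back than shut.
Start: joints at [1.192, 0.628, 0.038, 1.517, -0.027, 0.996, -0.02], TCP at [200.048, -618.465, 231.313] pointing down, gripper open.
Joint ranges: [-3.06, 3.06], [-0.37, 2.12], [-1.25, 1.32], [0.18, 2.47], [-1.1, 4.24], [0.23, 1.98], [-2.94, 2.94]. Speed limits (rad/s): [2.57, 2.57, 3.14, 3.14, 3.14, 3.14, 3.14].

INTERFACE

Orientations are given as [roll, pitch, yaw] about the fixed x, y, z axes, in that order (R = Rz(yaw) Ry(pitch) Rx(roll)).
In Python, from cell import read_state, cams, order, ctrl gives the robot as it stands.
- The arm moves only by the tool move_arm, never from a script. Its argument "targets" is text: rows parted by semicolons, each of 7 numbers parted by spaces: the gripper's target within -1 to 1 (fully open at 1, half-way at 0, shut at -1), then the shift along the tool's x, y, z in cm, then the turn, a rotation vector about the tool's x, y, z in degrees. A call has 1 to 5 rows; each row shifts and turns the commanded pose from where the row before left it, along the tool's axes as they then stand; what a row does not reach is not made up. A row lasts 1/12 s, in which the tool goes at most 41.7 mm and 7.16 degrees, less where a joint would pass 70% of its speed; a pose out of reach is approached as far as the arm can. A call with a gripper value outside its range is refused whole. The fingers move at their own pace and stop on an object; the grip force is fixed at half the most. Time passes only in rows, so rows that do not move let the fingers close. It gives the time, the measured TCP pose, the force, the opening and the grip force at its end, in the units of the state.
- read_state(): the state, without advancing time (a new reading comes with each control period).
- cams.get_image(name): name is "side" or "top"; returns a dict with "color" (420x560x3 uint8, red, green, blue), "fovy" (degrees; the focal length in pixels is half the picture's height over the tangent of half this angle, whatever the lens; pixels are square), "cx", "cy" (the principal point, pixels), "rvec" (rotation vector, rad) and "tvec" (3), from world to camera coordinates, as OpenCV has them. Camera axes: x right, y down, z forward; pixel columns grow to the right and rows downward; lengths in mm; the calibration is good to about 2 mm. A picture is of the moment at which its call begins. There is no depth.
- order.finish_job(): hands the job in; it is judged then, once.
The state is a dict: "clock": time; "qpos": joint angles; "qd": joint speeds; "tau": joint torques, N m; "eef_pos": TCP position; "tool_rot": TCP orientation; "force": force on the tool from outside, world axes, zero at the start; "torque": the same for the moment, N m; "width": finger opening in mm; "gripper_force": force on a finger pad.
Only numpy, scipy, OpenCV 4.12 (cv2) and the standard library are available. Lean on these libraries where they do the work, as an engineer would, in place of code of your own. Each camera call takes 0.05 s, during which the arm holds its last target. There are 200 camera calls.

## Working session

There is one attempt and no reset: what is moved stays moved. The work goes in short steps, Python scripts to look and compute and a tool call to move; the robot and the scene stay as the last step left them, time stands still between calls to the robot, and variables do not carry over. Pictures are saved under pics/ and viewed, at most 10 in all, crops included, and the job is handed in when it is done.

Besides the shell and the picture viewer there is one more tool, called after "Call:" by a JSON object that holds its "fn" and its "kwargs", one argument or row to a line. move_arm: Moves the arm, as the interface text tells. Its arguments: {"type":"object","properties":{"targets":{"type":"string"}},"required":["targets"]}

```bash
mkdir -p pics; python3 - <<'E'
from cell import read_state,cams
import cv2
for n in("side","top"):
    i=cams.get_image(n);cv2.imwrite(f"pics/{n}0.png",i["color"][:,:,::-1]);print({k:v for k,v in i.items() if k!="color"})
s=read_state();print(s)
E
```

```text
{'fovy': 55.23572073245547, 'cx': 278.84835868240555, 'cy': 203.94696406841382, 'rvec': array([ 0.33157893, -2.69742144,  1.39523297]), 'tvec': array([601.74310371, 143.76687292, 743.65802751])}
{'fovy': 57.82892062269395, 'cx': 283.0113450129069, 'cy': 204.55931558039816, 'rvec': array([ 2.15354612, -2.15683786,  0.14380658]), 'tvec': array([ 27.50775747, 637.60442844, 743.07476335])}
{'clock': 0.1, 'qpos': array([ 1.19220137,  0.62927203,  0.03842783,  1.51825277, -0.02699547,
        0.99630655, -0.02002086]), 'qd': array([ 0.00124594, -0.00240437,  0.00013233, -0.00256696,  0.00091041,
        0.00107955,  0.00098409]), 'tau': array([ 2.56287822e-03, -5.64527535e+01,  1.23008206e+00, -1.93973386e+01,
        1.12371269e-02,  5.45571311e-03, -3.48981098e-05]), 'eef_pos': array([ 199.88374069, -617.91871878,  230.47368828]), 'tool_rot': array([-3.13987140e+00,  1.19852179e-05,  3.12790607e-01]), 'force': array([ 0.31113297,  0.19811285, -0.1608477 ]), 'torque': array([-0.03087022, -0.04087043, -0.05415187]), 'gripper_force': 0.0, 'width': 85.57147833446304}
```

View pics/side0.png

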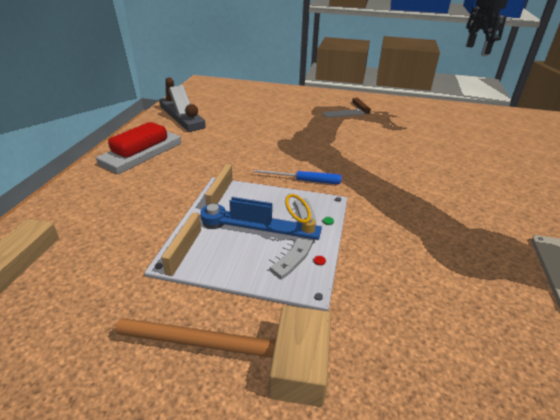

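View pics/top0.png

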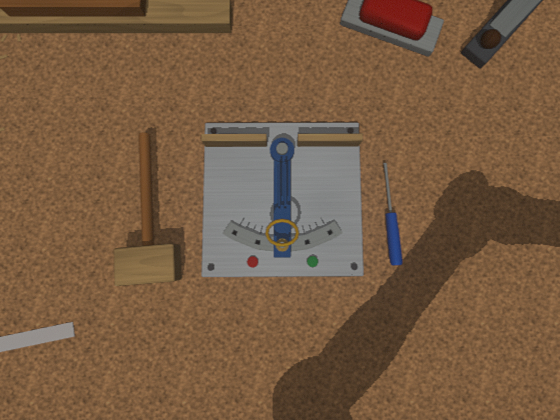

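The side and top views show the hub at about (282,148) in the top picture. The ring is near (282,233), green is on the right at (312,261), and red is on the left at (253,261). Next I'll turn these into positions.

```bash
cat > h.py <<'E'
import numpy as np,cv2
from cell import cams,read_state
from scipy.spatial.transform import Rotation as Ro
def KRt(i):
    f=210/np.tan(np.radians(i["fovy"]/2))
    return np.array([[f,0,i["cx"]],[0,f,i["cy"]],[0,0,1]]),cv2.Rodrigues(i["rvec"])[0],i["tvec"]
def plane(i,uv,z):
    K,R,t=KRt(i);c=-R.T@t;d=R.T@np.linalg.solve(K,[*uv,1]);return c+d*(z-c[2])/d[2]
def proj(i,p):
    K,R,t=KRt(i);q=K@(R@np.asarray(p,float)+t);return q[:2]/q[2]
def mask(i,lo,hi,box=None):
    m=cv2.inRange(cv2.cvtColor(i["color"],cv2.COLOR_RGB2HSV),lo,hi)
    if box: b=np.zeros_like(m);x0,y0,x1,y1=box;b[y0:y1,x0:x1]=m[y0:y1,x0:x1];m=b
    return m
def cen(m):
    y,x=np.nonzero(m);return np.array([x.mean(),y.mean()]),len(x)
E
python3 - <<'E'
from h import *
S=cams.get_image("side");T=cams.get_image("top")
for n,i,bg,br,by,hub in(("T",T,(295,248,330,275),(240,248,270,275),(255,210,310,262),(282,148)),("S",S,(315,210,345,230),(305,250,335,270),(275,185,325,240),(213,209))):
    for c,m,z in(("g",mask(i,(45,100,50),(80,255,255),bg),18),("r",mask(i,(0,150,80),(8,255,255),br),18)):
        u,k=cen(m);print(n,c,u,k,plane(i,u,z).round(1))
    print(n,"hub",plane(i,hub,41).round(1))
    m=mask(i,(20,130,100),(32,255,255),by);y,x=np.nonzero(m);print(n,"ring",x.min(),x.max(),y.min(),y.max(),len(x))
    x0,y0,x1,y1=by
    cv2.imwrite(f"pics/z{n}.png",np.hstack([cv2.resize(a,(390,390),interpolation=cv2.INTER_CUBIC) for a in (i["color"][y0-10:y0+55,x0-5:x0+60,::-1],cv2.cvtColor(m[y0-10:y0+55,x0-5:x0+60],cv2.COLOR_GRAY2BGR))]))
E
```

```text
T g [312.13636364 261.05681818] 88 [521.8 -34.1  18. ]
T r [252.1125 261.45  ] 80 [521.2  91.1  18. ]
T hub [757.9  28.5  41. ]
T ring 266 298 219 250 238
S g [328.01754386 220.21052632] 57 [519.1 -28.5  18. ]
S r [319.29113924 259.86075949] 79 [518.8  96.1  18. ]
S hub [753.7  25.9  41. ]
S ring 286 314 194 231 276
```

View pics/zS.png

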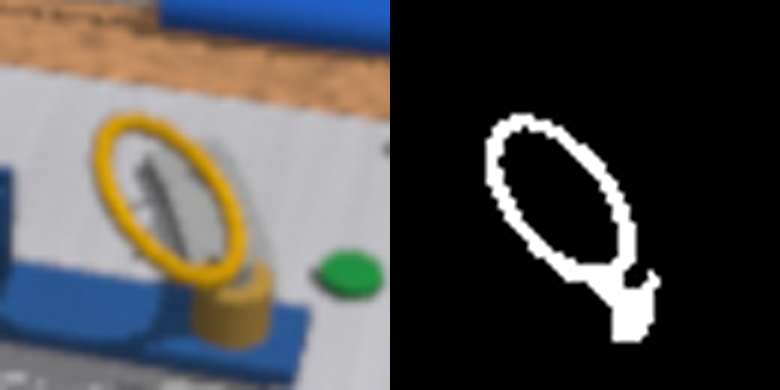

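The crop shows the ring in the side view centred at about (298,208), open and leaning towards the pivot. I'll fit both ellipses and triangulate.

```bash
cat >> h.py <<'E'
def ring_uv(i,box):
    "centre of the ring's inner hole contour"
    m=mask(i,(20,130,90),(32,255,255),box)
    c,h=cv2.findContours(m,cv2.RETR_CCOMP,cv2.CHAIN_APPROX_NONE)
    L=[k for k,a in zip(c,h[0]) if a[3]>=0]
    return cv2.fitEllipse(max(L,key=len)) if L else None
def tri(S,us,T,ut):
    P=[ (lambda K,R,t:K@np.c_[R,t])(*KRt(i)) for i in(S,T)]
    q=cv2.triangulatePoints(*P,np.array(us,float).reshape(2,1),np.array(ut,float).reshape(2,1))[:,0];return q[:3]/q[3]
E
python3 - <<'E'
from h import *
S=cams.get_image("side");T=cams.get_image("top")
a=ring_uv(S,(275,185,325,240));b=ring_uv(T,(255,210,310,262));print(a,b)
p=tri(S,a[0],T,b[0]);print("ring",p,proj(S,p)-a[0],proj(T,p)-b[0])
print("T@82",plane(T,b[0],82),"S@82",plane(S,a[0],82))
print("g",tri(S,(328,220.2),T,(312.1,261.06)),"r",tri(S,(319.3,259.9),T,(252.1,261.45)),"hub",tri(S,(213,209),T,(282,148)))
s=read_state();e=s["eef_pos"];print("tcp",e,proj(S,e),proj(T,e))
E
```

```text
((297.7037353515625, 207.50389099121094), (14.203471183776855, 28.143835067749023), 141.29409790039062) ((281.64630126953125, 232.31887817382812), (22.505327224731445, 28.910127639770508), 90.53782653808594)
ring [577.10033903  29.26454855  80.82076514] [-0.49025735 -0.06538812] [0.06476333 0.54166192]
T@82 [578.08284411  29.38796984  82.        ] S@82 [575.88468231  30.84105906  82.        ]
g [520.57224512 -34.46253637  13.42572693] r [520.06064875  91.38066366  13.4353421 ] hub [754.9391297   27.95485515  42.8987412 ]
tcp [ 199.95836685 -618.28367258  231.01956462] [474.89015026  55.2739687 ] [736.35751588 491.1744453 ]
```

```bash
cat >> h.py <<'E'
def pose(): 
    s=read_state();return s["eef_pos"],Ro.from_euler("xyz",s["tool_rot"])
def tilt(th,yaw=0):  # tool z leans th deg towards pivot, yaw (deg) with the arm
    return Ro.from_euler("z",yaw,degrees=True)*Ro.from_euler("x",180,degrees=True)*Ro.from_euler("y",th,degrees=True)
def rows(p0,R0,p1,R1,n):
    dr=(R0.inv()*R1).as_rotvec(degrees=True)/n;out=[]
    R=R0;step=(np.asarray(p1)-p0)/n
    for k in range(n):
        d=R.inv().apply(step)/10
        out.append("-1 "+" ".join(f"{v:.2f}" for v in d)+" "+" ".join(f"{v:.2f}" for v in dr));R=R*Ro.from_rotvec(dr,degrees=True)
    for k in range(0,n,5):print(";".join(out[k:k+5]))
    print(tilt(0).apply([0,0,1]))
E
python3 - <<'E'
from h import *
p,R=pose();rows(p,R,[500,29.5,190],tilt(0),20);print()
n=tilt(42).apply([0,0,1]);print(n)
rows(np.array([500,29.5,190]),tilt(0),np.array([577,29.5,82])-80*n,tilt(42),10)
E
```

```text
-1 2.42 -2.62 0.21 -0.00 0.00 0.90;-1 2.38 -2.66 0.21 -0.00 0.00 0.90;-1 2.34 -2.69 0.21 -0.00 0.00 0.90;-1 2.30 -2.73 0.21 -0.00 0.00 0.90;-1 2.26 -2.77 0.21 -0.00 0.00 0.90
-1 2.21 -2.80 0.21 -0.00 0.00 0.90;-1 2.17 -2.84 0.21 -0.00 0.00 0.90;-1 2.12 -2.87 0.21 -0.00 0.00 0.90;-1 2.08 -2.90 0.21 -0.00 0.00 0.90;-1 2.03 -2.93 0.21 -0.00 0.00 0.90
-1 1.99 -2.97 0.21 -0.00 0.00 0.90;-1 1.94 -3.00 0.21 -0.00 0.00 0.90;-1 1.89 -3.03 0.21 -0.00 0.00 0.90;-1 1.85 -3.06 0.21 -0.00 0.00 0.90;-1 1.80 -3.08 0.21 -0.00 0.00 0.90
-1 1.75 -3.11 0.21 -0.00 0.00 0.90;-1 1.70 -3.14 0.21 -0.00 0.00 0.90;-1 1.65 -3.16 0.21 -0.00 0.00 0.90;-1 1.60 -3.19 0.21 -0.00 0.00 0.90;-1 1.55 -3.22 0.21 -0.00 0.00 0.90
[ 0.0000000e+00 -1.2246468e-16 -1.0000000e+00]

[ 6.69130606e-01 -9.10089932e-17 -7.43144825e-01]
-1 0.23 -0.00 0.49 0.00 4.20 0.00;-1 0.20 -0.00 0.50 0.00 4.20 0.00;-1 0.16 -0.00 0.51 0.00 4.20 0.00;-1 0.12 -0.00 0.52 0.00 4.20 0.00;-1 0.08 -0.00 0.53 0.00 4.20 0.00
-1 0.05 -0.00 0.54 0.00 4.20 0.00;-1 0.01 -0.00 0.54 0.00 4.20 0.00;-1 -0.03 -0.00 0.54 0.00 4.20 0.00;-1 -0.07 -0.00 0.53 0.00 4.20 0.00;-1 -0.11 -0.00 0.53 0.00 4.20 0.00
[ 0.0000000e+00 -1.2246468e-16 -1.0000000e+00]
```

Call:
{"fn": "move_arm", "kwargs": {
  "targets": "-1 2.4 -2.6 0.2 0 0 0.9;-1 2.4 -2.65 0.2 0 0 0.9;-1 2.35 -2.7 0.2 0 0 0.9;-1 2.3 -2.75 0.2 0 0 0.9;-1 2.25 -2.75 0.2 0 0 0.9"
}}

```text
clock: 0.72
eef_pos: [275.6, -455.1, 221.3]
tool_rot: [3.141, -0.0, 0.233]
force: [0.9, 0.3, -0.4]
width: 25.5
gripper_force: 0.0
```

Call:
{"fn": "move_arm", "kwargs": {
  "targets": "-1 2.2 -2.8 0.2 0 0 0.9;-1 2.15 -2.85 0.2 0 0 0.9;-1 2.1 -2.85 0.2 0 0 0.9;-1 2.1 -2.9 0.2 0 0 0.9;-1 2.05 -2.95 0.2 0 0 0.9"
}}

```text
clock: 1.13
eef_pos: [350.6, -293.3, 211.5]
tool_rot: [3.141, -0.001, 0.155]
force: [0.4, -0.3, -0.2]
width: 0.0
gripper_force: 0.0
```

Call:
{"fn": "move_arm", "kwargs": {
  "targets": "-1 2.0 -2.95 0.2 0 0 0.9;-1 1.95 -3.0 0.2 0 0 0.9;-1 1.9 -3.0 0.2 0 0 0.9;-1 1.85 -3.05 0.2 0 0 0.9;-1 1.8 -3.1 0.2 0 0 0.9"
}}

```text
clock: 1.55
eef_pos: [426.3, -131.6, 201.5]
tool_rot: [3.141, -0.001, 0.076]
force: [0.4, -0.3, -0.2]
width: 0.1
gripper_force: 0.0
```

Call:
{"fn": "move_arm", "kwargs": {
  "targets": "-1 1.75 -3.1 0.2 0 0 0.9;-1 1.7 -3.15 0.2 0 0 0.9;-1 1.65 -3.15 0.2 0 0 0.9;-1 1.6 -3.2 0.2 0 0 0.9;-1 1.55 -3.2 0.2 0 0 0.9"
}}

```text
clock: 1.97
eef_pos: [501.5, 30.3, 191.4]
tool_rot: [-3.142, -0.001, -0.002]
force: [1.0, -1.3, -0.8]
width: 0.1
gripper_force: 0.0
```

Call:
{"fn": "move_arm", "kwargs": {
  "targets": "-1 0.23 0 0.49 0 4.2 0;-1 0.2 0 0.5 0 4.2 0;-1 0.16 0 0.5 0 4.2 0;-1 0.12 0 0.52 0 4.2 0;-1 0.08 0 0.53 0 4.2 0"
}}

```text
clock: 2.38
eef_pos: [504.7, 20.3, 171.3]
tool_rot: [3.117, -0.252, -0.003]
force: [-0.5, -0.9, -0.2]
width: -0.4
gripper_force: 0.0
```

Call:
{"fn": "move_arm", "kwargs": {
  "targets": "-1 0.05 0 0.54 0 4.2 0;-1 0 0 0.54 0 4.2 0;-1 -0.03 0 0.54 0 4.2 0;-1 -0.07 0 0.53 0 4.2 0;-1 -0.1 0 0.53 0 4.2 0"
}}

```text
clock: 2.8
eef_pos: [512.2, 4.6, 175.1]
tool_rot: [3.078, -0.371, 0.005]
force: [0.1, 0.1, -0.9]
width: 0.2
gripper_force: 0.0
```

```bash
python3 - <<'E'
from h import *
S=cams.get_image("side");T=cams.get_image("top")
cv2.imwrite("pics/a.png",np.hstack([cv2.resize(S["color"][110:270,220:380,::-1],(400,400)),cv2.resize(T["color"][150:310,200:360,::-1],(400,400))]))
s=read_state();print(s["clock"],s["eef_pos"],s["tool_rot"],s["force"],s["width"]);e=s["eef_pos"];print(proj(S,e),proj(T,e))
E
```

```text
2.9 [512.61380568   4.29648645 176.29260314] [ 3.07599331 -0.37254217  0.00872779] [ 0.49101551 -0.51393985  0.24546499] 0.009092854954937897
[337.34932552 162.47431277] [296.66658622 268.27369218]
```

View pics/a.png

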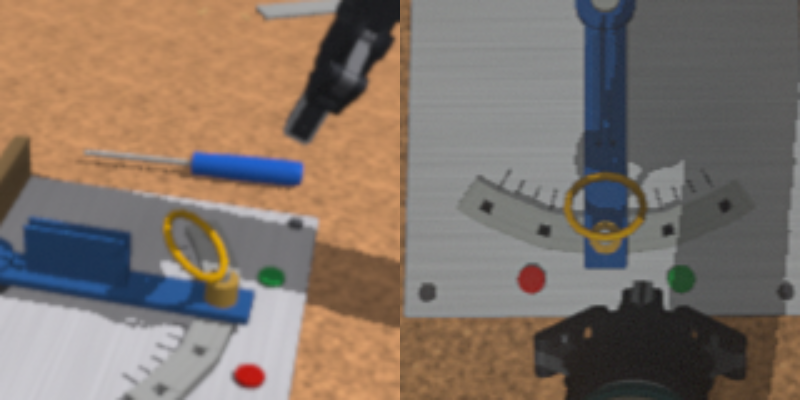

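The hand stands in front of the ring at about (640,295) in the right half, but only 21° tilted. A joint limit probably stopped it, so I'll check the joints.

Wrist joint 6 is at its lower limit and joint 7 is near its limit. I'll spin the tool half a turn, which gives the same closing line, so the wrist can flip over.

Call:
{"fn": "move_arm", "kwargs": {
  "targets": "-1 0 0 0 0 0 -7;-1 0 0 0 0 0 -7;-1 0 0 0 0 0 -7;-1 0 0 0 0 0 -7;-1 0 0 0 0 0 -7"
}}

```text
clock: 3.32
eef_pos: [512.6, 4.7, 175.7]
tool_rot: [2.872, -0.265, 0.643]
force: [-0.3, -0.2, -0.6]
width: 0.1
gripper_force: 0.0
```

Call:
{"fn": "move_arm", "kwargs": {
  "targets": "-1 0 0 0 0 0 -7;-1 0 0 0 0 0 -7;-1 0 0 0 0 0 -7;-1 0 0 0 0 0 -7;-1 0 0 0 0 0 -7"
}}

```text
clock: 3.73
eef_pos: [512.5, 4.7, 175.6]
tool_rot: [2.772, -0.067, 1.23]
force: [0.3, 0.4, 0.3]
width: -0.2
gripper_force: 0.0
```

Call:
{"fn": "move_arm", "kwargs": {
  "targets": "-1 0 0 0 0 0 -7;-1 0 0 0 0 0 -7;-1 0 0 0 0 0 -7;-1 0 0 0 0 0 -7;-1 0 0 0 0 0 -7"
}}

```text
clock: 4.15
eef_pos: [512.4, 4.7, 175.5]
tool_rot: [2.798, 0.153, 1.802]
force: [0.6, -0.1, -0.9]
width: -0.1
gripper_force: 0.0
```

Call:
{"fn": "move_arm", "kwargs": {
  "targets": "-1 0 0 0 0 0 -7;-1 0 0 0 0 0 -7;-1 0 0 0 0 0 -7;-1 0 0 0 0 0 -7;-1 0 0 0 0 0 -7"
}}

```text
clock: 4.57
eef_pos: [512.4, 4.6, 175.5]
tool_rot: [2.945, 0.321, 2.407]
force: [-0.3, -0.1, 0.8]
width: -0.0
gripper_force: 0.0
```

Call:
{"fn": "move_arm", "kwargs": {
  "targets": "-1 0 0 0 0 0 -7;-1 0 0 0 0 0 -7;-1 0 0 0 0 0 -7;-1 0 0 0 0 0 -7;-1 0 0 0 0 0 -7"
}}

```text
clock: 4.98
eef_pos: [512.3, 4.6, 175.5]
tool_rot: [-3.11, 0.373, 3.056]
force: [0.1, -0.1, -0.3]
width: -0.2
gripper_force: 0.0
```

```bash
python3 - <<'E'
from h import *
s=read_state();print(s["qpos"].round(3),s["eef_pos"]);p,R=pose();print(R.as_matrix().round(3))
rows(p,R,[523,29.5,141],tilt(42)*Ro.from_euler("z",180,degrees=True),10)
E
```

```text
[ 0.358  0.486 -0.688  2.28   1.361  0.45   0.007] [512.29250657   4.6131394  175.4726455 ]
[[-0.928  0.097  0.36 ]
 [ 0.08   0.995 -0.062]
 [-0.365 -0.029 -0.931]]
-1 0.05 0.27 0.34 -0.44 -2.07 -0.39;-1 0.06 0.27 0.34 -0.44 -2.07 -0.39;-1 0.07 0.26 0.34 -0.44 -2.07 -0.39;-1 0.08 0.26 0.34 -0.44 -2.07 -0.39;-1 0.09 0.26 0.34 -0.44 -2.07 -0.39
-1 0.10 0.26 0.34 -0.44 -2.07 -0.39;-1 0.11 0.26 0.34 -0.44 -2.07 -0.39;-1 0.12 0.25 0.34 -0.44 -2.07 -0.39;-1 0.13 0.25 0.33 -0.44 -2.07 -0.39;-1 0.14 0.25 0.33 -0.44 -2.07 -0.39
[ 0.0000000e+00 -1.2246468e-16 -1.0000000e+00]
```

Call:
{"fn": "move_arm", "kwargs": {
  "targets": "-1 0.05 0.27 0.34 -0.44 -2.07 -0.39;-1 0.06 0.27 0.34 -0.44 -2.07 -0.39;-1 0.07 0.26 0.34 -0.44 -2.07 -0.39;-1 0.08 0.26 0.34 -0.44 -2.07 -0.39;-1 0.09 0.26 0.34 -0.44 -2.07 -0.39"
}}

```text
clock: 5.4
eef_pos: [517.9, 16.6, 158.6]
tool_rot: [-3.13, 0.556, 3.093]
force: [0.1, -0.4, -0.8]
width: 0.1
gripper_force: 0.0
```

Call:
{"fn": "move_arm", "kwargs": {
  "targets": "-1 0.1 0.26 0.34 -0.44 -2.07 -0.39;-1 0.11 0.26 0.34 -0.44 -2.07 -0.39;-1 0.12 0.25 0.34 -0.44 -2.07 -0.39;-1 0.13 0.25 0.33 -0.44 -2.07 -0.39;-1 0.14 0.25 0.33 -0.44 -2.07 -0.39"
}}

```text
clock: 5.82
eef_pos: [555.5, 30.1, 146.1]
tool_rot: [-3.131, 0.678, 3.138]
force: [-1.2, 1.3, 0.5]
width: 0.0
gripper_force: 0.0
```

```bash
cat >> h.py <<'E'
RF=lambda th=42,yaw=0:tilt(th,yaw)*Ro.from_euler("z",180,degrees=True)
def stat():
    s=read_state();print(round(s["clock"],2),s["qpos"].round(3),s["eef_pos"].round(1),"F",s["force"].round(1));p,R=pose();print("z axis",R.as_matrix()[:,2].round(3));return p,R
E
python3 - <<'E'
from h import *
p,R=stat();rows(p,R,[523,29.5,141],RF(),5)
E
```

```text
5.82 [ 0.569  0.93  -1.244  2.465  2.094  1.147 -0.553] [555.5  30.1 146.1] F [-1.2  1.3  0.5]
z axis [ 0.627 -0.013 -0.779]
-1 0.57 -0.02 -0.33 -0.15 -0.63 -0.03;-1 0.57 -0.02 -0.33 -0.15 -0.63 -0.03;-1 0.56 -0.02 -0.34 -0.15 -0.63 -0.03;-1 0.56 -0.01 -0.35 -0.15 -0.63 -0.03;-1 0.56 -0.01 -0.35 -0.15 -0.63 -0.03
[ 0.0000000e+00 -1.2246468e-16 -1.0000000e+00]
```

```bash
python3 - <<'E'
from h import *
p,R=stat();rows(p,R,[551,29.5,119],RF(36),5)
E
```

```text
5.82 [ 0.569  0.93  -1.244  2.465  2.094  1.147 -0.553] [555.5  30.1 146.1] F [-1.2  1.3  0.5]
z axis [ 0.627 -0.013 -0.779]
-1 0.41 -0.01 0.37 -0.15 0.57 -0.04;-1 0.41 -0.01 0.37 -0.15 0.57 -0.04;-1 0.40 -0.01 0.37 -0.15 0.57 -0.04;-1 0.40 -0.01 0.38 -0.15 0.57 -0.04;-1 0.40 -0.01 0.38 -0.15 0.57 -0.04
[ 0.0000000e+00 -1.2246468e-16 -1.0000000e+00]
```

Call:
{"fn": "move_arm", "kwargs": {
  "targets": "-1 0.4 0 0.37 -0.15 0.57 0;-1 0.4 0 0.37 -0.15 0.57 0;-1 0.4 0 0.37 -0.15 0.57 0;-1 0.4 0 0.38 -0.15 0.57 0;-1 0.4 0 0.38 -0.15 0.57 0"
}}

```text
clock: 6.23
eef_pos: [552.2, 32.6, 122.1]
tool_rot: [3.137, 0.635, -3.142]
force: [-0.2, -0.8, 0.8]
width: -0.1
gripper_force: 0.0
```

```bash
python3 - <<'E'
from h import *
S=cams.get_image("side");T=cams.get_image("top")
cv2.imwrite("pics/b.png",np.hstack([cv2.resize(S["color"][130:260,240:370,::-1],(400,400)),cv2.resize(T["color"][170:300,220:350,::-1],(400,400))]))
p,R=stat();print(proj(S,p),proj(T,p));print(tilt(36).apply([0,0,1]))
rows(p,R,[551,29.5,119],RF(36),1)
rows(np.array([551,29.5,119]),RF(36),[588,29.5,66],RF(36),5)
E
```

```text
6.33 [ 0.568  0.972 -1.219  2.452  2.104  1.122 -0.531] [552.2  32.5 121.8] F [ 0.1  0.4 -0.2]
z axis [ 0.593  0.005 -0.805]
[311.14859892 192.61810674] [279.93610567 245.27215384]
[ 5.87785252e-01 -9.90760073e-17 -8.09016994e-01]
-1 0.26 -0.30 0.15 0.28 0.36 -0.03
[ 0.0000000e+00 -1.2246468e-16 -1.0000000e+00]
-1 0.02 0.00 1.29 0.00 0.00 0.00;-1 0.02 0.00 1.29 0.00 0.00 0.00;-1 0.02 0.00 1.29 0.00 0.00 0.00;-1 0.02 0.00 1.29 0.00 0.00 0.00;-1 0.02 0.00 1.29 0.00 0.00 0.00
[ 0.0000000e+00 -1.2246468e-16 -1.0000000e+00]
```

View pics/b.png

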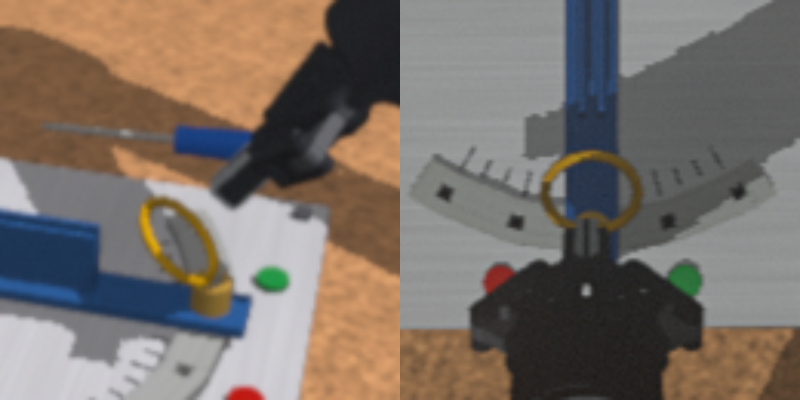

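The tip shows at (225,195) in the left half and (587,222) in the right half, aligned with the ring. I'll insert it.

Call:
{"fn": "move_arm", "kwargs": {
  "targets": "-1 0.25 -0.3 0.15 0.28 0.36 0;-1 0 0 0.9 0 0 0;-1 0 0 0.9 0 0 0;-1 0 0 0.9 0 0 0;-1 0 0 0.9 0 0 0"
}}

```text
clock: 6.75
eef_pos: [573.1, 29.9, 89.5]
tool_rot: [3.14, 0.629, 3.141]
force: [-0.1, -0.3, 0.4]
width: 0.4
gripper_force: 0.0
```

Call:
{"fn": "move_arm", "kwargs": {
  "targets": "-1 0 0 0.9 0 0 0;-1 0 0 0.9 0 0 0;-1 0 0 0.9 0 0 0;-1 0 0 0 0 0 0"
}}

```text
clock: 7.08
eef_pos: [589.0, 29.7, 66.9]
tool_rot: [3.14, 0.628, 3.139]
force: [0.0, -0.9, -0.1]
width: -0.1
gripper_force: 0.0
```

```bash
python3 - <<'E'
from h import *
S=cams.get_image("side");T=cams.get_image("top")
cv2.imwrite("pics/c.png",np.hstack([cv2.resize(S["color"][150:250,250:350,::-1],(400,400),interpolation=cv2.INTER_CUBIC),cv2.resize(T["color"][190:290,230:330,::-1],(400,400),interpolation=cv2.INTER_CUBIC)]))
p,R=stat();rows(p,R,p+[12,0,10],R,4)
E
```

```text
7.18 [ 0.544  1.104 -1.134  2.371  2.212  1.147 -0.494] [588.3  30.1  68.2] F [-0.7 -0.1  0.5]
z axis [ 0.588  0.001 -0.809]
-1 -0.39 0.00 -0.03 0.00 0.00 0.00;-1 -0.39 0.00 -0.03 0.00 0.00 0.00;-1 -0.39 0.00 -0.03 0.00 0.00 0.00;-1 -0.39 0.00 -0.03 0.00 0.00 0.00
[ 0.0000000e+00 -1.2246468e-16 -1.0000000e+00]
```

View pics/c.png

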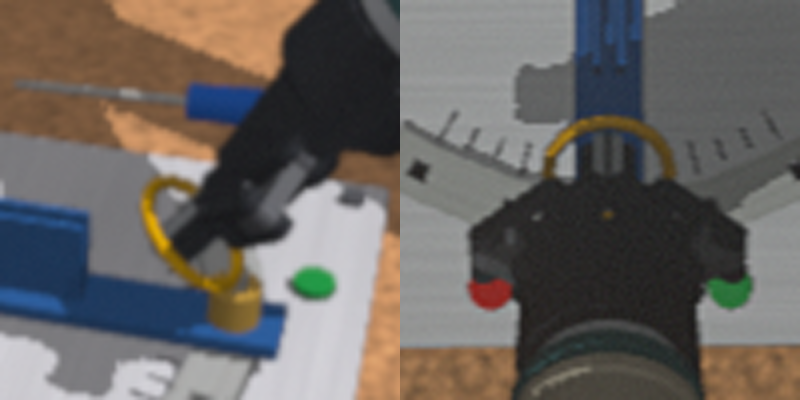

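The finger passes through the ring, and the tip is visible behind it in both views. I'll raise it along the ring plane until it touches.

Call:
{"fn": "move_arm", "kwargs": {
  "targets": "-1 -0.35 0 0.05 0 0 0;-1 -0.35 0 0.05 0 0 0;-1 -0.25 0 0.05 0 0 0;-1 0 0 0 0 0 0"
}}

```text
clock: 7.52
eef_pos: [598.0, 29.9, 74.1]
tool_rot: [3.14, 0.632, 3.14]
force: [-0.1, 0.4, -0.2]
width: 0.3
gripper_force: 0.0
```

Call:
{"fn": "move_arm", "kwargs": {
  "targets": "-1 -0.2 0 0.05 0 0 0;-1 -0.15 0 0.05 0 0 0;-1 0 0 0 0 0 0"
}}

```text
clock: 7.77
eef_pos: [599.6, 29.9, 73.9]
tool_rot: [3.14, 0.628, 3.141]
force: [-2.1, 0.7, -0.9]
width: 0.5
gripper_force: 1.1
```

Call:
{"fn": "move_arm", "kwargs": {
  "targets": "-1 -0.15 0 -0.2 0 0 0;-1 -0.15 0 -0.2 0 0 0;-1 -0.15 0 -0.2 0 0 0;-1 -0.15 0 -0.2 0 0 0;-1 0 0 0 0 0 0"
}}

```text
clock: 8.18
eef_pos: [599.4, 29.8, 83.9]
tool_rot: [3.141, 0.627, 3.141]
force: [-6.2, 0.1, -6.7]
width: 0.0
gripper_force: 3.8
```

```bash
cat >> h.py <<'E'
def ringtop(i,box):
    m=mask(i,(20,130,90),(32,255,255),box);y,x=np.nonzero(m);k=y.min();return k,x[y<=k+1].mean(),x.min(),x.max()
E
python3 - <<'E'
from h import *
S=cams.get_image("side");T=cams.get_image("top")
p,R=stat();print(ringtop(S,(275,175,325,240)))
K=lambda dz:proj(S,[577,29.5,82+dz])-proj(S,[577,29.5,82])
print("10mm up in side px",K(10))
cv2.imwrite("pics/d.png",np.hstack([cv2.resize(S["color"][150:250,250:350,::-1],(400,400),interpolation=cv2.INTER_CUBIC),cv2.resize(T["color"][190:290,230:330,::-1],(400,400),interpolation=cv2.INTER_CUBIC)]))
E
```

```text
8.28 [ 0.554  1.063 -1.143  2.338  2.167  1.096 -0.454] [599.4  29.8  83.6] F [-5.6  0.1 -6.5]
z axis [ 0.587  0.001 -0.81 ]
(np.int64(191), np.float64(289.6), np.int64(286), np.int64(314))
10mm up in side px [ 0.25692054 -4.23306425]
```

View pics/d.png

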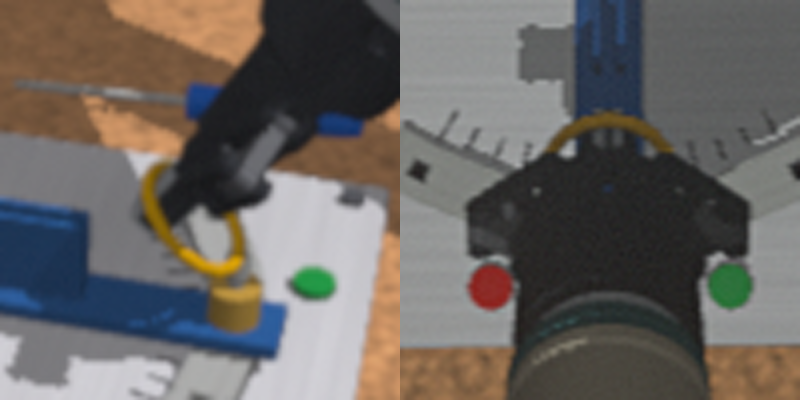

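The ring has risen about 8 mm, with the shaft visible above the collar at (240,270). I'll lift about 5 mm more.

Call:
{"fn": "move_arm", "kwargs": {
  "targets": "-1 -0.15 0 -0.2 0 0 0;-1 -0.15 0 -0.2 0 0 0;-1 0 0 0 0 0 0"
}}

```text
clock: 8.53
eef_pos: [599.4, 29.8, 88.8]
tool_rot: [3.14, 0.627, 3.141]
force: [-5.4, -0.1, -7.0]
width: -0.2
gripper_force: 4.5
```

```bash
python3 - <<'E'
from h import *
S=cams.get_image("side")
p,R=stat();print(ringtop(S,(275,175,325,240)))
# swing: 15 deg about pivot (756.5,28.5), rows of tool-frame
c=np.array([756,29.0,0]);n=10;P,Q=p,R
for k in range(n):
    r=Ro.from_euler("z",1.5,degrees=True);P2=c+r.apply(P-c);d=Q.inv().apply(P2-P)/10;w=(Q.inv()*r*Q).as_rotvec(degrees=True)
    if k in(0,n-1):print(d.round(3),w.round(2))
    P,Q=P2,r*Q
print("end",P)
E
```

```text
8.58 [ 0.557  1.05  -1.148  2.337  2.154  1.086 -0.449] [599.4  29.8  88.7] F [-6.2  0.1 -7.1]
z axis [ 0.587  0.001 -0.81 ]
(np.int64(189), np.float64(289.5), np.int64(286), np.int64(314))
[-0.003 -0.41   0.002] [-0.88  0.   -1.21]
[-0.003 -0.41   0.002] [-0.88  0.   -1.21]
end [604.55318665 -10.76989468  88.70382483]
```

Call:
{"fn": "move_arm", "kwargs": {
  "targets": "-1 0 -0.41 0 -0.88 0 -1.21;-1 0 -0.41 0 -0.88 0 -1.21;-1 0 -0.41 0 -0.88 0 -1.21;-1 0 -0.41 0 -0.88 0 -1.21;-1 0 0 0 0 0 0"
}}

```text
clock: 9.0
eef_pos: [600.5, 11.2, 88.4]
tool_rot: [-3.141, 0.628, -3.039]
force: [-5.4, -1.3, -7.7]
width: 0.0
gripper_force: 4.5
```

```bash
python3 - <<'E'
from h import *
S=cams.get_image("side");T=cams.get_image("top")
p,R=stat();d=p-[756,29,0];print("ang",np.degrees(np.arctan2(-d[1],-d[0])),np.hypot(*d[:2]))
m=mask(T,(20,130,90),(32,255,255),(230,190,330,262));y,x=np.nonzero(m);print(x.min(),x.max(),y.min())
print(ringtop(S,(275,170,335,240)))
E
```

```text
9.1 [ 0.649  1.044 -1.137  2.334  2.209  0.97  -0.321] [600.4  12.2  88.6] F [-5.4 -1.6 -7.9]
z axis [ 0.584  0.06  -0.809]
ang 6.162394113800354 156.4628104031927
281 304 218
(np.int64(184), np.float64(289.8), np.int64(288), np.int64(315))
```

Call:
{"fn": "move_arm", "kwargs": {
  "targets": "-1 0 -0.41 0 -0.88 0 -1.21;-1 0 -0.41 0 -0.88 0 -1.21;-1 0 -0.41 0 -0.88 0 -1.21;-1 0 -0.41 0 -0.88 0 -1.21;-1 0 0 0 0 0 0"
}}

```text
clock: 9.52
eef_pos: [603.3, -5.0, 88.6]
tool_rot: [-3.14, 0.628, -2.935]
force: [-5.1, -1.7, -6.9]
width: 0.1
gripper_force: 4.4
```

Call:
{"fn": "move_arm", "kwargs": {
  "targets": "-1 0 -0.41 0 -0.88 0 -1.21;-1 0 -0.41 0 -0.88 0 -1.21;-1 0 0 0 0 0 0;-1 0 0 0 0 0 0"
}}

```text
clock: 9.85
eef_pos: [605.2, -12.3, 88.7]
tool_rot: [-3.14, 0.629, -2.883]
force: [-5.3, -1.8, -6.6]
width: 0.1
gripper_force: 4.4
```

```bash
python3 - <<'E'
from h import *
S=cams.get_image("side");T=cams.get_image("top")
p,R=stat();d=p-[756,29,0];print("ang",np.degrees(np.arctan2(-d[1],-d[0])),np.hypot(*d[:2]))
print(np.degrees(np.arctan2(R.as_matrix()[1,2],R.as_matrix()[0,2])))
cv2.imwrite("pics/e.png",np.hstack([cv2.resize(S["color"][150:250,250:350,::-1],(400,400),interpolation=cv2.INTER_CUBIC),cv2.resize(T["color"][140:280,220:360,::-1],(400,400),interpolation=cv2.INTER_CUBIC)]))
E
```

```text
9.95 [ 0.77   1.026 -1.101  2.295  2.256  0.754 -0.107] [605.1 -11.9  88.7] F [-5.4 -1.9 -8.2]
z axis [ 0.569  0.149 -0.809]
ang 15.161807175703599 156.34993069747617
14.699912759293966
```

View pics/e.png

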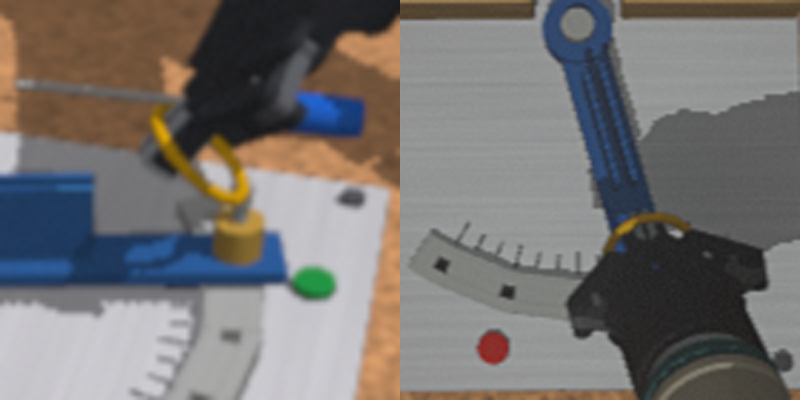

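The arm points to the green hole at about 15°, with the pin still held up. I'll lower it straight down.

Call:
{"fn": "move_arm", "kwargs": {
  "targets": "-1 0.15 0 0.2 0 0 0;-1 0.15 0 0.2 0 0 0;-1 0.15 0 0.2 0 0 0;-1 0 0 0 0 0 0"
}}

```text
clock: 10.28
eef_pos: [605.1, -11.6, 81.0]
tool_rot: [-3.141, 0.629, -2.883]
force: [-6.4, -2.0, -6.1]
width: 0.0
gripper_force: 4.2
```

Call:
{"fn": "move_arm", "kwargs": {
  "targets": "-1 0.15 0 0.2 0 0 0;-1 0.15 0 0.2 0 0 0;-1 0 0 0 0 0 0"
}}

```text
clock: 10.53
eef_pos: [605.1, -11.4, 76.2]
tool_rot: [-3.141, 0.629, -2.882]
force: [-5.9, -2.9, -5.0]
width: 0.1
gripper_force: 4.1
```

Call:
{"fn": "move_arm", "kwargs": {
  "targets": "-1 0.15 0 0.2 0 0 0;-1 0.15 0 0.2 0 0 0;-1 0.1 0 0.1 0 0 0;-1 0 0 0 0 0 0"
}}

```text
clock: 10.87
eef_pos: [606.8, -10.6, 71.6]
tool_rot: [-3.14, 0.634, -2.88]
force: [-1.5, -1.5, -0.9]
width: 0.3
gripper_force: 1.2
```

```bash
python3 - <<'E'
from h import *
S=cams.get_image("side");T=cams.get_image("top")
stat()
cv2.imwrite("pics/f.png",np.hstack([cv2.resize(S["color"][150:250,250:350,::-1],(400,400),interpolation=cv2.INTER_CUBIC),cv2.resize(T["color"][140:280,220:360,::-1],(400,400),interpolation=cv2.INTER_CUBIC)]))
E
```

```text
10.97 [ 0.763  1.075 -1.093  2.298  2.304  0.79  -0.12 ] [606.6 -10.6  71.6] F [-0.8 -0.8 -0.2]
z axis [ 0.572  0.152 -0.806]
```

View pics/f.png

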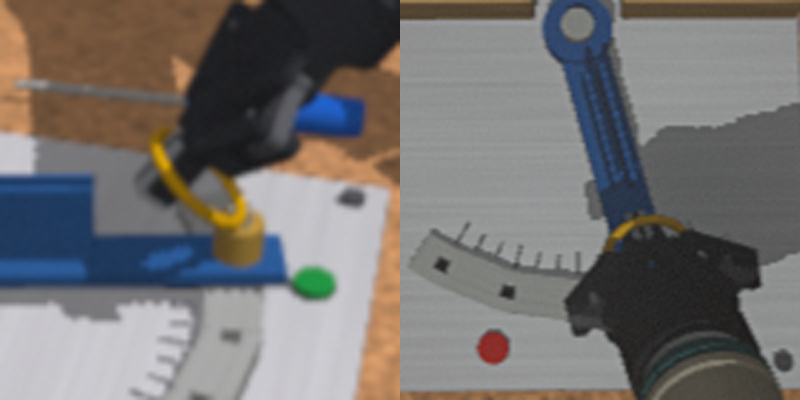

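The ring's foot is back down on the collar at (240,215) and the force has faded, so the pin appears seated. I'll centre the finger and withdraw.

Call:
{"fn": "move_arm", "kwargs": {
  "targets": "-1 0.3 0 0 0 0 0;-1 0.3 0 0 0 0 0;-1 0.3 0 0 0 0 0;-1 0 0 0 0 0 0"
}}

```text
clock: 11.3
eef_pos: [597.6, -12.6, 64.8]
tool_rot: [3.14, 0.63, -2.881]
force: [-0.6, 0.2, -0.7]
width: -0.1
gripper_force: 0.0
```

Call:
{"fn": "move_arm", "kwargs": {
  "targets": "-1 0 0 -0.8 0 0 0;-1 0 0 -0.8 0 0 0;-1 0 0 -0.8 0 0 0;-1 0 0 -0.8 0 0 0;-1 0 0 -0.8 0 0 0"
}}

```text
clock: 11.72
eef_pos: [574.7, -18.9, 98.4]
tool_rot: [3.141, 0.63, -2.88]
force: [0.0, -0.8, 0.9]
width: 0.1
gripper_force: 0.0
```

```bash
python3 - <<'E'
from h import *
S=cams.get_image("side");T=cams.get_image("top")
p,R=stat()
a=ring_uv(S,(270,170,340,240));b=ring_uv(T,(255,195,340,262));print(a,b)
c=np.array([756,29,82]);e=c+177*np.array([-np.cos(.2618),-np.sin(.2618),0])
for dz in(0,8):print("expect",dz,proj(S,e+[0,0,dz]),proj(T,e+[0,0,dz]))
e0=c-[177,0,0];print("bias",proj(S,e0)-[297.7,207.5],proj(T,e0)-[281.6,232.3])
E
```

```text
11.82 [ 0.814  1.003 -1.128  2.368  2.278  0.771 -0.139] [574.8 -19.1  98.8] F [-0.   0.   0.9]
z axis [ 0.57   0.152 -0.807]
((299.5518493652344, 194.08438110351562), (8.896912574768066, 25.81325340270996), 137.51437377929688) None
expect 0 [297.82551688 193.4526523 ] [305.4434157  228.69871831]
expect 8 [298.02420728 190.15355578] [305.69818377 228.41880681]
bias [-1.39534715 -0.78474456] [ 0.24584629 -0.45500211]
```

The ring matches the seated prediction at 15° (side 299.5,194.1 against 299.2,194.2 expected). I'll clear the hand and take a last check.

Call:
{"fn": "move_arm", "kwargs": {
  "targets": "-1 0 0 -1 0 0 0;-1 0 0 -1 0 0 0;-1 -0.6 0 -1 0 0 0;-1 -0.8 0 -1 0 0 0;-1 -0.8 0 -1 0 0 0"
}}

```text
clock: 12.23
eef_pos: [563.1, -21.6, 151.5]
tool_rot: [3.14, 0.63, -2.881]
force: [0.8, -0.2, -0.5]
width: 0.0
gripper_force: 0.0
```

Call:
{"fn": "move_arm", "kwargs": {
  "targets": "-1 -0.8 0 -1.1 0 0 0;-1 -0.8 0 -1.1 0 0 0;-1 -0.8 0 -1.1 0 0 0;-1 0 0 0 0 0 0;-1 0 0 0 0 0 0"
}}

```text
clock: 12.65
eef_pos: [563.8, -22.2, 192.4]
tool_rot: [-3.14, 0.631, -2.88]
force: [-0.1, -0.0, -0.2]
width: -0.1
gripper_force: 0.0
```

```bash
python3 - <<'E'
from h import *
S=cams.get_image("side");T=cams.get_image("top")
p,R=stat()
print(ring_uv(S,(270,170,340,240)),ring_uv(T,(255,195,340,262)))
cv2.imwrite("pics/g.png",np.hstack([cv2.resize(S["color"][120:280,230:390,::-1],(400,400)),cv2.resize(T["color"][120:320,180:380,::-1],(400,400))]))
E
```

```text
12.75 [ 0.881  0.718 -1.148  2.337  2.039  0.506 -0.035] [563.2 -22.1 191. ] F [-0.6  0.4 -0.3]
z axis [ 0.568  0.152 -0.809]
((298.9930725097656, 193.5415802001953), (9.334775924682617, 26.908466339111328), 135.8484344482422) None
```

View pics/g.png

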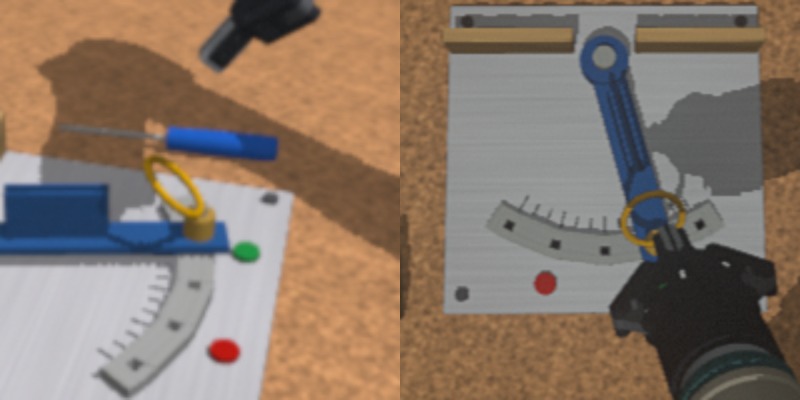

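The arm sits one hole over beside the green disc (245,251). The ring is down on its collar at (200,220), the screwdriver is undisturbed and the hand is clear.

```bash
python3 -c "
from cell import order;print(order.finish_job())"
```

```text
the job is handed in; nothing more can be done
None
```

I hooked the ring, lifted the pin about 12 mm, swung the blue arm one hole over to the green-marker side, let the pin drop in and withdrew the hand. From the camera, the ring is within about 2 mm of where it should be with the pin seated, and the job is handed in.

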